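# Tap the flask stoppers home in order

### The arm

A 7-joint arm with a two-finger parallel gripper is mounted at the origin on a cart in front of the work surface, level with it; the furniture and walls round the work are solid. World frame = base frame: x ahead of the robot, y to its left, z up, the work surface at z = 0. Lengths are in m, angles in rad, forces in N, time in s.
With the tool pointing down it reaches from about 0.35 to 0.9 m from the base axis. Payload 7.2 kg.
Tool frame: the origin (TCP) lies where the fingers leave the gripper's body, on its centre line; the fingertips stand 80 mm ahead of it and the grasp point (between the pads) lies 61 mm ahead of it (tcp_to_tips is the distance from the TCP to the fingertips, in m); z points along the fingers, x is the direction in which the jaws open and shut, and the axes are right-handed (so a half turn about z gives the same grasp; the last joint's range is limited). The gripper opens to 88 mm and grips with 3 to 60 N. Pads are 20 mm wide; open, the fingers measure 115 mm over their backs; the gripper's body (75 mm by 178 mm) begins 61 mm behind the grasp point.
Start: joints at [-1.326, 0.411, -0.013, 1.596, 0.006, 1.134, -0.082], TCP at [0.192, 0.595, 0.303] pointing down, gripper open.
Joint ranges: [-2.95, 2.95], [-0.29, 1.99], [-1.47, 1.44], [0.14, 2.54], [-1.03, 4.17], [0.13, 1.85], [-2.86, 2.86]. Speed limits (rad/s): [2.39, 2.39, 3.01, 3.01, 3.14, 3.14, 3.14].

### API

Orientations are given as a rotation vector (axis times angle).
In Python, from bench import state, read_camera, calibration, finish_job, silhouettes, landmark_of, tcp_to_tips gives the robot as it stands.
- The arm moves only by the shell command python3 -m pendant 'ROWS' [OPENING] [FORCE]. ROWS is JSON, a list of rows, each a list of 6 numbers: the shift along the world's x, y, z in cm, then the turn, a rotation vector about the world's x, y, z in rad. In form: [[dx, dy, dz, ax, ay, az], ...]. A call has 1 to 12 rows; each row is the pose to reach, as a shift and turn from the pose commanded when the call began; what a row does not reach only later rows make up. A row lasts 1/8 s, in which the tool goes at most 62.5 mm and 10.7 degrees, less where a joint would pass 70% of its speed; a pose out of reach is approached as far as the arm can. A call with a gripper value outside its range is refused whole. OPENING is the finger opening in cm, from 0 to 8.78, set as the call begins (- or left out, the last holds). The fingers move at their own pace and stop on an object; FORCE is the grip in N (left out, the last holds). Time passes only in rows, so rows that repeat a pose let the fingers close. It gives the time, the measured TCP pose, the force and the opening at its end, in the units of the state.
- state(): the state, without advancing time (a new reading comes with each control period).
- read_camera(name): name is "scene" or "top" or "wrist"; returns (picture, depth): 480x640x3 uint8, red, green, blue; 480x640 float32, m along the optical axis (not along the pixel's ray), 0 where there is no reading.
- calibration(name): a dict with "fx", "fy", "cx", "cy" (pixels), "k1" (the pictures are not rectified: a ray, as slopes to the right and down, at radius r is drawn at 1 + k1 r^2 times it, then the intrinsics apply), "extrinsics" (4x4, takes a point from world to camera coordinates); the wrist camera has in their place "tool_from_camera" (4x4, takes a point from camera to tool coordinates, whose origin is the TCP and whose axes are the tool frame's). Camera axes: x right, y up, looking along -z (the intrinsics and any distortion apply to the point x, -y, -z); pixel columns grow to the right and rows downward; lengths in m; the calibration is good to about 2 mm. A picture is of the moment at which its call begins: read the wrist's pose just before it. calibration takes no time and is no camera call.
- finish_job(): hands the job in, once; it reports no verdict.
Trained networks look in the newest picture that a camera, given by its name, has taken for a name from the list of things; names that differ only in an ending like _2 or _b are one class to them, and where a whole thing is asked for, a point or a joint stands for the part that bears it (a point fixed in the world has none). Each returns a list of dicts, best first, with "score" (0 to 1); they miss things now and then, are a little off and sometimes report something else, mostly with a low value. They report only what shows in the picture. A call takes as long as a camera call.
- silhouettes(camera, target): "region" (480x640 bool, what is visible of it) and "position" ([column, row] in pixels, amid what is visible of it).
- landmark_of(camera, target): "position" ([column, row] in pixels: a listed point, or the origin of a listed thing).
The state is a dict: "time_s": time; "qpos": joint angles; "joint_velocities": joint speeds; "tau": joint torques, N m; "ee_pos": TCP position; "orientation": TCP orientation; "ft_force": force on the tool from outside, world axes, zero at the start; "torque": the same for the moment, N m; "gripper_width": finger opening in m.
Only numpy, scipy, OpenCV 4.12 (cv2) and the standard library are available. Lean on these libraries where they do the work, as an engineer would, in place of code of your own. Each camera call takes 0.05 s, during which the arm holds its last target.

### The job

Three of the conical flasks have loose stoppers standing proud: with closed fingertips, lightly tap the red stopper down until its head rests on the flask's lip, then the yellow one, then the green one, letting go of each before the next. Do not touch the flask with the blue stopper, which has to stay vented. Do not lift, tip or shove any flask, and leave everything else on the worktop where it is.

Things in the scene. Friction and masses are not known exactly. Their poses are not given: they have to be found in the camera images.
- top_red (a point): Centre of the flat top (31 mm across) of the red stopper. The stopper's 12 mm thick head stands above the flask's lip; this point is 117 mm above the worktop when the stopper is home and up to 127 mm while it stands proud. Touch it here, straight down.
- stopper_red (a joint): How far the red stopper has been pushed down into its flask, in m: 0 = standing 10 mm proud (starts between 0 and 0.003), 0.010 = home, head resting on the lip. It slides at about 3 N, stays where it is left, and stops firmly at home: press gently, under 25 N.
- flask_red: Loose conical glass flask holding the red stopper, 64 mm across the foot, 105 mm tall to the lip, about 0.2 kg in all. Origin at the centre of its underside, z up.
- top_yellow (a point): Centre of the flat top (31 mm across) of the yellow stopper. The stopper's 12 mm thick head stands above the flask's lip; this point is 117 mm above the worktop when the stopper is home and up to 127 mm while it stands proud. Touch it here, straight down.
- stopper_yellow (a joint): How far the yellow stopper has been pushed down into its flask, in m: 0 = standing 10 mm proud (starts between 0 and 0.003), 0.010 = home, head resting on the lip. It slides at about 3 N, stays where it is left, and stops firmly at home: press gently, under 25 N.
- flask_yellow: Loose conical glass flask holding the yellow stopper, 64 mm across the foot, 105 mm tall to the lip, about 0.2 kg in all. Origin at the centre of its underside, z up.
- top_green (a point): Centre of the flat top (31 mm across) of the green stopper. The stopper's 12 mm thick head stands above the flask's lip; this point is 117 mm above the worktop when the stopper is home and up to 127 mm while it stands proud. Touch it here, straight down.
- stopper_green (a joint): How far the green stopper has been pushed down into its flask, in m: 0 = standing 10 mm proud (starts between 0 and 0.003), 0.010 = home, head resting on the lip. It slides at about 3 N, stays where it is left, and stops firmly at home: press gently, under 25 N.
- flask_green: Loose conical glass flask holding the green stopper, 64 mm across the foot, 105 mm tall to the lip, about 0.2 kg in all. Origin at the centre of its underside, z up.
- top_blue (a point): Centre of the flat top (31 mm across) of the blue stopper. The stopper's 12 mm thick head stands above the flask's lip; this point is 117 mm above the worktop when the stopper is home and up to 127 mm while it stands proud. This one is to be left alone.
- stopper_blue (a joint): How far the blue stopper has been pushed down into its flask, in m: 0 = standing 10 mm proud (starts between 0 and 0.003), 0.010 = home, head resting on the lip. It slides at about 3 N, stays where it is left, and stops firmly at home: press gently, under 25 N.
- flask_blue: Loose conical glass flask holding the blue stopper, 64 mm across the foot, 105 mm tall to the lip, about 0.2 kg in all. Origin at the centre of its underside, z up.
- crucible: Bystander: white porcelain crucible with lid, 45 mm across, 50 mm tall. Origin at the centre of its underside.
- tape: Bystander: roll of pale tape lying flat, 63 mm across, 18 mm tall. Origin at the centre of its underside.
- dropper: Bystander: small dropper bottle with red rubber bulb, 42 mm across, 122 mm tall. Origin at the centre of its underside.
- weighing: Bystander: small lidded glass weighing bottle, 42 mm across, 62 mm tall. Origin at the centre of its underside.
- marker: Bystander: blue marker pen lying down, 133 mm long along its x, 14 mm thick. Origin at the centre of its underside.

How it is judged:
By the outcome, as a careful person would: the job done as asked, in the order asked, and still so for the second after the job is handed in, with the robot touching nothing.
It also fails if it takes over 53 s, if anything falls off the work surface, if the arm or the gripper's body presses on something with over 40 N, if the wrist force passes 120 N, or if a joint passes its speed limit or range.

## Working session

There is one attempt and no reset: what is moved stays moved. The work goes in short steps, Python scripts to look and compute and a shell command to move; the robot and the scene stay as the last step left them, time stands still between calls to the robot, and variables do not carry over. Pictures are saved under pics/ and viewed, and the job is handed in when it is done.

```bash
ls; mkdir -p pics
cat > h.py <<'E'
import numpy as np, cv2
from bench import *
def px2w(cam,u,v,d=None,z=None):
    c=calibration(cam); x=(u-c['cx'])/c['fx']; y=(v-c['cy'])/c['fy']
    a,b=x,y
    for _ in range(20):
        s=1+c['k1']*(a*a+b*b); a,b=x/s,y/s
    E=np.linalg.inv(np.array(c['extrinsics']))
    ray=E[:3,:3]@np.array([a,-b,-1]); o=E[:3,3]
    if d is None: d=(z-o[2])/ray[2]
    return o+ray*d
E
python3 - <<'E'
from h import *
s=state(); print(s)
for n in ['scene','top']:
    p,d=read_camera(n); cv2.imwrite(f'pics/{n}0.png',p[:,:,::-1]); np.save(n+'d.npy',d)
    print(calibration(n))
    for c in ['red','yellow','green','blue']:
        for r in landmark_of(n,'top_'+c)[:2]:
            u,v=r['position']; print(n,c,r['score'],u,v,px2w(n,u,v,d=d[int(v),int(u)]),px2w(n,u,v,z=.125))
print(tcp_to_tips)
E
```

```text
pics
{'time_s': 0.0, 'qpos': array([-1.32620297,  0.41192448, -0.01269015,  1.59705876,  0.0055903 ,
        1.13431934, -0.08219686]), 'joint_velocities': array([-7.26295681e-05, -2.63891883e-03,  2.06343714e-03, -6.34690060e-04,
       -7.98871423e-04, -3.11276328e-05, -1.56301774e-04]), 'tau': array([ 7.70810511e-04, -5.87952733e+01,  6.42471761e-01, -2.91074824e+01,
       -5.37546398e-02,  1.81065907e-02,  1.48124218e-04]), 'ee_pos': array([0.19224495, 0.59428645, 0.30178776]), 'orientation': array([ 2.53946376e+00,  1.84768673e+00, -2.01071030e-03]), 'ft_force': array([0.07244926, 0.30746684, 0.04804294]), 'torque': array([0.01799238, 0.01426934, 0.0500324 ]), 'gripper_width': 0.087714862836185}
{'fx': 471.56268043106576, 'fy': 471.56268043106576, 'cx': 318.8007075649346, 'cy': 238.61141233839697, 'k1': -0.021095588503819845, 'extrinsics': array([[ 0.89971709, -0.43629791,  0.012381  , -0.51266993],
       [ 0.25735703,  0.55319542,  0.79230183, -0.20199574],
       [-0.35252874, -0.70966116,  0.61000371, -0.93706056],
       [ 0.        ,  0.        ,  0.        ,  1.        ]
[... 606 characters left out ...]
17378457, 'k1': -0.09831851463669307, 'extrinsics': array([[-0.00190873, -0.99997818,  0.00632469,  0.01535495],
       [ 0.99822918, -0.00152928,  0.05946571, -0.56278068],
       [-0.05945474,  0.006427  ,  0.99821031, -1.0514105 ],
       [ 0.        ,  0.        ,  0.        ,  1.        ]])}
top red 0.57 291.2 218.3 [0.59708242 0.06116342 0.12550587] [0.59713408 0.06118451 0.125     ]
top yellow 0.57 351.9 226.1 [ 0.58021522 -0.06850572  0.12530328] [ 0.58024084 -0.06853415  0.125     ]
top green 0.61 200.9 232.1 [0.56771753 0.25420486 0.12775335] [0.56791475 0.25487638 0.125     ]
top blue 0.62 441.6 232.9 [ 0.56554018 -0.26278063  0.12377657] [ 0.56545568 -0.26241833  0.125     ]
0.08
```

View pics/scene0.png

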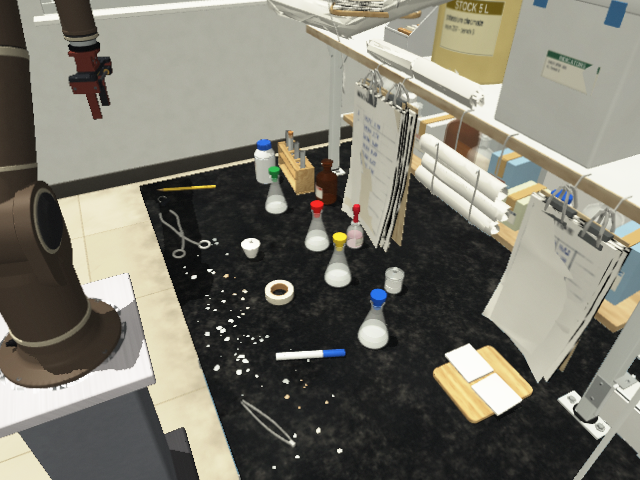

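View pics/top0.png

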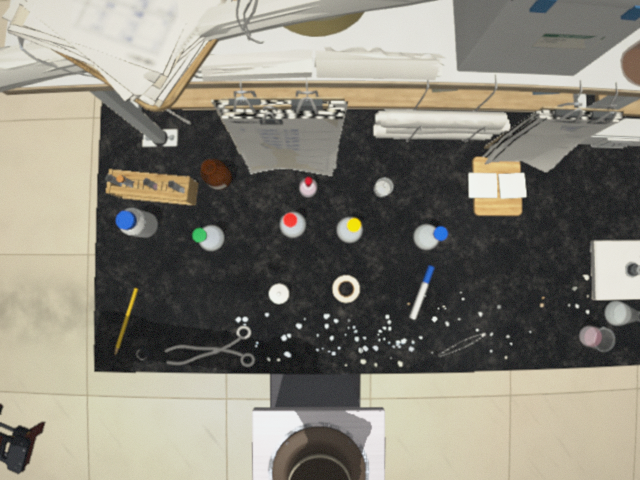

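The scene view shows red (317,205), yellow (340,240), green (274,172) and blue (378,296). The top view shows them at about (290,220), (354,225), (199,235) and (441,233). Next I'll get refined centres from colour, plus the heights of nearby hazards such as the hanging papers and dropper.

```bash
cat > col.py <<'E'
from h import *
def tops(cams=('top','scene'),verbose=True):
    R={'top':{'red':(290,220),'yellow':(354,225),'green':(199,235),'blue':(441,233)},
       'scene':{'red':(317,205),'yellow':(340,240),'green':(274,172),'blue':(378,296)}}
    for n in cams:
        p,d=read_camera(n)
        hsv=cv2.cvtColor(p,cv2.COLOR_RGB2HSV)
        H=hsv[:,:,0].astype(int)
        hh={'red':0,'yellow':28,'green':70,'blue':110}
        for c,(u,v) in R[n].items():
            dh=abs((H-hh[c]+90)%180-90)
            m=((dh<16)&(hsv[:,:,1]>130)&(hsv[:,:,2]>60)).astype(np.uint8)
            m[:v-22]=0;m[v+22:]=0;m[:,:u-22]=0;m[:,u+22:]=0
            vs,us=np.nonzero(m)
            P=np.array([px2w(n,a,b,d=d[b,a]) for a,b in zip(us,vs) if d[b,a]>0])
            P=P[(P[:,2]>.09)&(P[:,2]<.14)]
            ztop=np.percentile(P[:,2],80)
            T=P[P[:,2]>ztop-.004]
            print(n,c,len(P),len(T),'mid',((T.max(0)+T.min(0))/2).round(4),'mean',T.mean(0).round(4),'ext',(T.max(0)-T.min(0)).round(3),'medz',np.median(T[:,2]).round(4))
E
python3 - <<'E'
from col import *
tops()
d=np.load('topd.npy')
for (u,v) in [(280,170),(330,170),(330,150),(340,160),(308,185),(210,170),(150,185),(150,225),(300,100),(180,120),(120,60),(200,60),(290,30)]:
    print(u,v,px2w('top',u,v,d=d[v,u]).round(3))
from scipy.spatial.transform import Rotation as R
print(R.from_rotvec(state()['orientation']).as_matrix().round(3))
print(calibration('wrist'))
E
```

```text
top red 138 123 mid [0.5945 0.0638 0.1261] mean [0.5942 0.0643 0.1255] ext [0.028 0.026 0.006] medz 0.1253
top yellow 142 130 mid [ 0.5837 -0.0719  0.126 ] mean [ 0.5831 -0.0718  0.1256] ext [0.028 0.028 0.006] medz 0.1255
top green 145 138 mid [0.5627 0.2593 0.1279] mean [0.5625 0.259  0.1275] ext [0.028 0.029 0.006] medz 0.1275
top blue 151 144 mid [ 0.5642 -0.2597  0.1266] mean [ 0.5648 -0.2593  0.1258] ext [0.028 0.029 0.007] medz 0.1258
scene red 144 85 mid [0.5923 0.0622 0.1241] mean [0.5916 0.0607 0.1241] ext [0.031 0.031 0.006] medz 0.1241
scene yellow 165 109 mid [ 0.5812 -0.0745  0.1247] mean [ 0.5802 -0.0749  0.1246] ext [0.029 0.032 0.007] medz 0.1247
scene green 94 56 mid [0.5599 0.2531 0.1259] mean [0.5593 0.2534 0.1259] ext [0.029 0.028 0.005] medz 0.1258
scene blue 232 162 mid [ 0.5636 -0.2607  0.1244] mean [ 0.5627 -0.2622  0.1249] ext [0.031 0.031 0.005] medz 0.1249
280 170 [ 0.728  0.094 -0.   ]
330 170 [ 0.717 -0.026  0.053]
330 150 [ 0.736 -0.021  0.164]
340 160 [ 0.753 -0.052  0.002]
308 185 [0.671 0.025 0.112]
210 170 [0.702 0.237 0.126]
150 185 [0.672 0.371 0.118]
150 225 [0.59  0.395 0.047]
300 100 [0.756 0.037 0.396]
180 120 [ 0.857  0.344 -0.002]
120 60 [0.76  0.264 0.539]
200 60 [0.77  0.167 0.51 ]
290 30 [0.863 0.052 0.416]
[[ 0.308  0.951  0.   ]
 [ 0.951 -0.308  0.   ]
 [ 0.    -0.    -1.   ]]
{'fx': 419.67990526338207, 'fy': 419.67990526338207, 'cx': 323.51771751222265, 'cy': 241.35203223541166, 'k1': -0.06395389943542334, 'tool_from_camera': array([[ 9.99999546e-01, -7.97138463e-04, -5.22149899e-04,
        -1.47621110e-03],
       [-9.03722924e-04, -9.67118831e-01, -2.54323317e-01,
        -6.95094406e-02],
       [-3.02250103e-04,  2.54323673e-01, -9.67119113e-01,
        -8.17988957e-02],
       [ 0.00000000e+00,  0.00000000e+00,  0.00000000e+00,
         1.00000000e+00]])}
```

```bash
python3 -m pendant '[[1,-1.5,0.5,0,0,0.02],[4,-5,1,0,0,0.05],[7,-9,1,0,0,0.08],[10,-13,1,0,0,0.11],[13,-17,1,0,0,0.14],[16,-21,1,0,0,0.17],[19,-25,1,0,0,0.2],[22,-29,1,0,0,0.23],[25,-33,1,0,0,0.26],[28,-37,1,0,0,0.29],[31,-41,1,0,0,0.31],[31,-41,1,0,0,0.31]]' 0 20
```

```text
time_s: 2.1
ee_pos: [0.5044, 0.1806, 0.3128]
orientation: [2.231, 2.21, -0.0]
ft_force: [-0.0, -0.3, 0.2]
gripper_width: 0.0001
```

Run:
```python
from h import *
s=state();print(s)
p,d=read_camera('wrist'); cv2.imwrite('pics/w1.png',p[:,:,::-1])
p,d=read_camera('scene'); cv2.imwrite('pics/s1.png',p[:,:,::-1])
```

```text
{'time_s': 2.1, 'qpos': array([-0.59656415,  0.24765223,  0.19570028,  1.81157229, -0.05200207,
        1.08685078,  1.17884938]), 'joint_velocities': array([-0.04736575, -0.00592319, -0.06592431,  0.01680331, -0.01982322,
        0.00332943, -0.05608885]), 'tau': array([ 1.71815660e+00, -4.53373146e+01,  3.44437592e+00, -2.87138754e+01,
        2.59536300e-01,  6.44129133e-03,  8.10311884e-01]), 'ee_pos': array([0.50439064, 0.18064396, 0.31284249]), 'orientation': array([ 2.23064611e+00,  2.20968642e+00, -5.14867867e-05]), 'ft_force': array([-0.01500947, -0.26061436,  0.22951062]), 'torque': array([ 0.06840835,  0.03988244, -0.04492561]), 'gripper_width': 0.00012730935134366362}
```

```bash
python3 -m pendant '[[3,-4,0,0,0,0],[6,-8,0,0,0,0],[8.8,-11.7,0,0,0,0],[8.8,-11.7,-2,0,0,0],[8.8,-11.7,-4,0,0,0],[8.8,-11.7,-6,0,0,0],[8.8,-11.7,-6,0,0,0],[8.8,-11.7,-6,0,0,0]]'
cat > wr.py <<'E'
from h import *
from scipy.spatial.transform import Rotation as R
def wrist(c,name):
    s=state(); print('t',s['time_s'],s['ee_pos'].round(4),s['ft_force'].round(2))
    p,d=read_camera('wrist'); cv2.imwrite('pics/'+name,p[:,:,::-1])
    k=calibration('wrist'); T=np.array(k['tool_from_camera']); Rt=R.from_rotvec(s['orientation']).as_matrix()
    hsv=cv2.cvtColor(p,cv2.COLOR_RGB2HSV); H=hsv[:,:,0].astype(int)
    hh={'red':0,'yellow':28,'green':70,'blue':110}[c]
    dh=abs((H-hh+90)%180-90); m=(dh<14)&(hsv[:,:,1]>130)&(hsv[:,:,2]>60)&(d>0)
    vs,us=np.nonzero(m)
    K=np.array([[k['fx'],0,k['cx']],[0,k['fy'],k['cy']],[0,0,1]])
    q=cv2.undistortPoints(np.stack([us,vs],1).astype(float)[:,None],K,np.array([k['k1'],0,0,0.]))[:,0]
    dd=d[vs,us]; C=np.stack([q[:,0]*dd,-q[:,1]*dd,-dd],1)
    W=(C@T[:3,:3].T+T[:3,3])@Rt.T+s['ee_pos']
    ok=(W[:,2]>.105)&(W[:,2]<.14)&(np.linalg.norm(W[:,:2]-s['ee_pos'][:2],axis=1)<.08); W=W[ok]
    print(len(W)); 
    if len(W)<30: return
    zt=np.percentile(W[:,2],80); Tt=W[W[:,2]>zt-.003]
    print('min',Tt.min(0).round(4),'max',Tt.max(0).round(4),'mid',((Tt.min(0)+Tt.max(0))/2).round(4),'medz',np.median(Tt[:,2]).round(4))
E
python3 - <<'E'
from wr import *
wrist('red','w2.png')
p,d=read_camera('scene'); cv2.imwrite('pics/s2.png',p[:,:,::-1])
E
```

```text
time_s: 3.2
ee_pos: [0.5904, 0.0688, 0.2534]
orientation: [2.223, 2.22, 0.001]
ft_force: [0.9, -0.7, 0.5]
gripper_width: 0.0003
t 3.2 [0.5904 0.0688 0.2534] [ 0.93 -0.69  0.46]
1877
min [0.5777 0.0466 0.122 ] max [0.6068 0.0759 0.1263] mid [0.5922 0.0612 0.1242] medz 0.1244
```

View pics/w2.png

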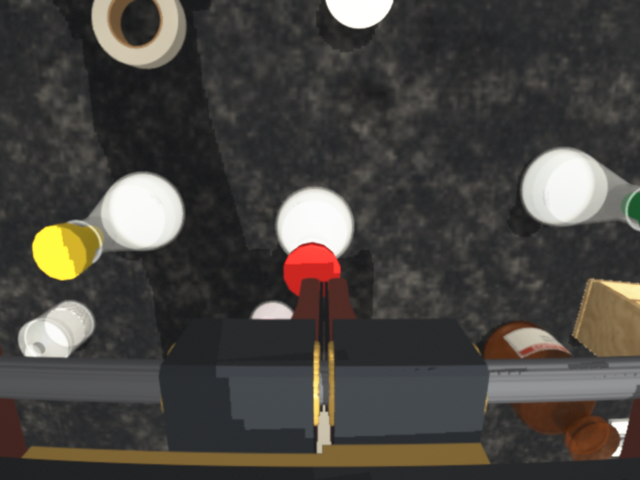

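View pics/s2.png

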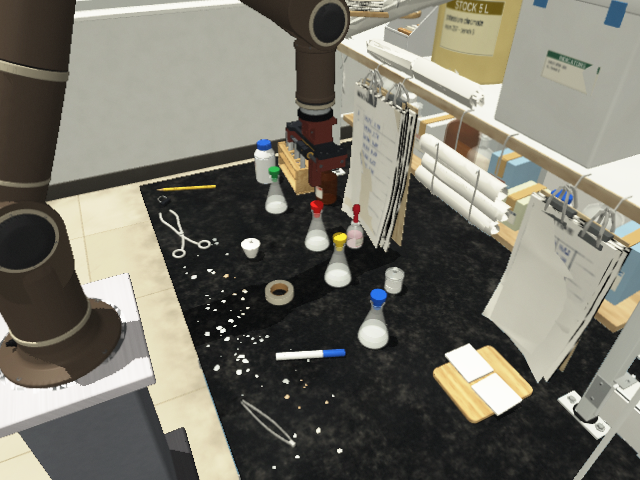

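```bash
python3 -c "
from wr import *
wrist('red','w3.png')"
```

```text
t 3.3 [0.5907 0.0683 0.2537] [ 0.99  0.1  -1.81]
1887
min [0.5778 0.0466 0.122 ] max [0.6073 0.076  0.1264] mid [0.5926 0.0613 0.1242] medz 0.1244
```

Red's top is centred near (0.593, 0.062, 0.124), just left of and below the fingertips. The tool needs about +2 mm in x and -6.5 mm in y before going down.

```bash
python3 -m pendant '[[0.2,-0.6,-0.5,0,0,0],[0.2,-0.6,-2,0,0,0],[0.2,-0.6,-3.2,0,0,0],[0.2,-0.6,-4,0,0,0],[0.2,-0.6,-4,0,0,0],[0.2,-0.6,-4,0,0,0]]'
python3 -c "
from wr import *
wrist('red','w4.png')
p,d=read_camera('scene'); cv2.imwrite('pics/s4.png',cv2.resize(p[100:300,200:440,::-1],None,fx=3,fy=3))"
```

```text
time_s: 4.1
ee_pos: [0.5925, 0.0617, 0.2128]
orientation: [2.224, 2.218, 0.0]
ft_force: [-0.2, -0.2, -0.1]
gripper_width: 0.0007
t 4.1 [0.5925 0.0617 0.2128] [-0.2  -0.17 -0.11]
1578
min [0.5779 0.0462 0.1224] max [0.6085 0.0762 0.14  ] mid [0.5932 0.0612 0.1312] medz 0.1245
```

View pics/s4.png

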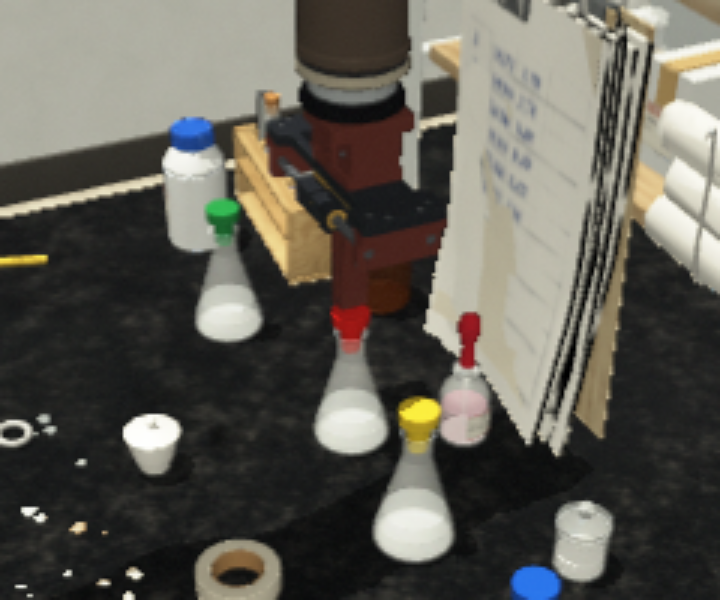

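View pics/w4.png

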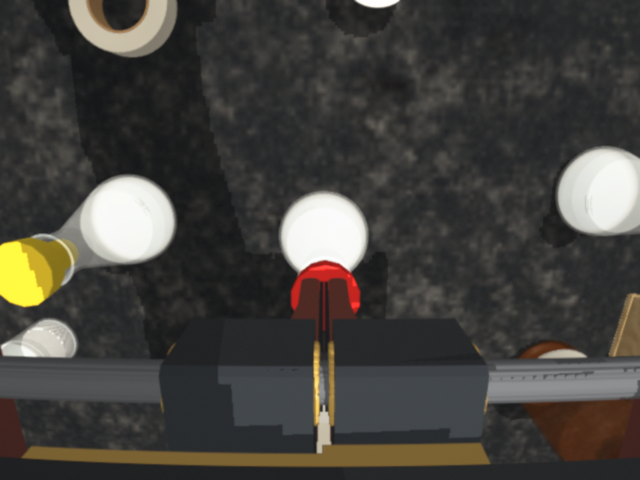

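The tips are centred over red, which sits at (325,292) in the wrist view. Descending slowly.

```bash
python3 -m pendant '[[0,0,-0.3,0,0,0],[0,0,-0.6,0,0,0],[0,0,-0.8,0,0,0],[0,0,-0.95,0,0,0],[0,0,-1.1,0,0,0],[0,0,-1.2,0,0,0],[0,0,-1.2,0,0,0]]'
```

```text
time_s: 5.08
ee_pos: [0.5923, 0.0617, 0.2006]
orientation: [-2.224, -2.218, 0.0]
ft_force: [-0.6, -1.7, 1.6]
gripper_width: 0.0009
```

```bash
python3 -m pendant '[[0,0,-0.1,0,0,0],[0,0,-0.2,0,0,0],[0,0,-0.25,0,0,0],[0,0,-0.25,0,0,0]]'
```

```text
time_s: 5.58
ee_pos: [0.5923, 0.0616, 0.1981]
orientation: [-2.225, -2.218, 0.0]
ft_force: [-0.4, -0.1, 1.8]
gripper_width: 0.0005
```

```bash
python3 -m pendant '[[0,0,-0.05,0,0,0],[0,0,-0.1,0,0,0],[0,0,-0.1,0,0,0]]'; python3 -m pendant '[[0,0,-0.05,0,0,0],[0,0,-0.05,0,0,0]]'
```

```text
time_s: 5.95
ee_pos: [0.5925, 0.0617, 0.1974]
orientation: [2.224, 2.218, 0.0]
ft_force: [-0.3, -0.6, 4.1]
gripper_width: 0.0006
time_s: 6.2
ee_pos: [0.5927, 0.0616, 0.1973]
orientation: [2.224, 2.218, 0.001]
ft_force: [-1.5, -0.7, 8.8]
gripper_width: 0.0006
```

Force is climbing with no further travel, so the stop has been reached. I'll add a small confirming press, then retreat.

```bash
python3 -m pendant '[[0,0,-0.04,0,0,0],[0,0,-0.04,0,0,0]]'; python3 -m pendant '[[0,0,0.3,0,0,0],[0,0,1,0,0,0],[0,0,2.5,0,0,0],[0,0,5,0,0,0],[0,0,5.5,0,0,0],[0,0,5.5,0,0,0]]'
python3 -c "
from wr import *
wrist('red','w5.png')"
```

```text
time_s: 6.45
ee_pos: [0.5928, 0.0616, 0.1973]
orientation: [2.224, 2.218, 0.002]
ft_force: [-1.6, -0.6, 10.4]
gripper_width: 0.0003
time_s: 7.2
ee_pos: [0.5924, 0.0617, 0.2516]
orientation: [2.224, 2.218, 0.001]
ft_force: [0.1, -0.3, 0.5]
gripper_width: 0.0004
t 7.2 [0.5924 0.0617 0.2516] [ 0.13 -0.3   0.54]
1952
min [0.5778 0.0461 0.1144] max [0.6079 0.0761 0.1184] mid [0.5929 0.0611 0.1164] medz 0.1166
```

Red's top now reads 0.1166, so it's home, and the flask hasn't moved. On to yellow.

```bash
python3 -m pendant '[[-0.2,-2,0,0,0,0],[-0.5,-6,0,0,0,0],[-0.8,-10,0,0,0,0],[-1,-12.5,0,0,0,0],[-1,-13.5,0,0,0,0],[-1,-13.5,0,0,0,0],[-1,-13.5,0,0,0,0]]'
python3 -c "
from wr import *
wrist('yellow','w6.png')"
```

```text
time_s: 8.12
ee_pos: [0.5824, -0.0721, 0.251]
orientation: [-2.222, -2.219, -0.0]
ft_force: [0.3, 0.1, -0.5]
gripper_width: 0.0002
t 8.125 [ 0.5824 -0.0721  0.251 ] [ 0.35  0.14 -0.52]
1968
min [ 0.567  -0.0898  0.122 ] max [ 0.5972 -0.0598  0.1264] mid [ 0.5821 -0.0748  0.1242] medz 0.1245
```

```bash
python3 -m pendant '[[0,-0.2,-1,0,0,0],[0,-0.2,-2.4,0,0,0],[0,-0.2,-3.4,0,0,0],[0,-0.2,-3.9,0,0,0],[0,-0.2,-4.2,0,0,0],[0,-0.2,-4.4,0,0,0],[0,-0.2,-4.6,0,0,0],[0,-0.2,-4.75,0,0,0],[0,-0.2,-4.9,0,0,0],[0,-0.2,-5.05,0,0,0],[0,-0.2,-5.15,0,0,0],[0,-0.2,-5.15,0,0,0]]'
```

```text
time_s: 9.68
ee_pos: [0.5824, -0.0754, 0.1997]
orientation: [2.224, 2.218, 0.0]
ft_force: [0.5, -0.4, 1.8]
gripper_width: 0.0009
```

```bash
python3 -c "
from wr import *
wrist('yellow','w7.png')"; python3 -m pendant '[[0,0,-0.1,0,0,0],[0,0,-0.2,0,0,0],[0,0,-0.2,0,0,0]]'
```

```text
t 9.675 [ 0.5824 -0.0754  0.1997] [ 0.53 -0.41  1.82]
1384
min [ 0.5667 -0.0899  0.1164] max [ 0.5971 -0.0595  0.1398] mid [ 0.5819 -0.0747  0.1281] medz 0.1189
time_s: 10.1
ee_pos: [0.5824, -0.0753, 0.1977]
orientation: [-2.224, -2.218, -0.0]
ft_force: [1.8, 0.0, 1.7]
gripper_width: 0.0007
```

```bash
python3 -m pendant '[[0,0,-0.05,0,0,0],[0,0,-0.1,0,0,0],[0,0,-0.1,0,0,0]]'; python3 -m pendant '[[0,0,-0.05,0,0,0],[0,0,-0.05,0,0,0]]'
```

```text
time_s: 10.48
ee_pos: [0.5825, -0.0754, 0.1973]
orientation: [2.224, 2.218, 0.001]
ft_force: [-1.3, -0.7, 7.7]
gripper_width: 0.0005
time_s: 10.72
ee_pos: [0.5827, -0.0755, 0.1973]
orientation: [2.224, 2.218, 0.002]
ft_force: [-1.1, -0.3, 11.1]
gripper_width: 0.0005
```

Yellow is at its stop, at 11 N with no further travel. Retreating.

```bash
python3 -m pendant '[[0,0,0.3,0,0,0],[0,0,1,0,0,0],[0,0,2.5,0,0,0],[0,0,5,0,0,0],[0,0,6.5,0,0,0],[0,0,6.5,0,0,0]]'
python3 -c "
from wr import *
wrist('yellow','w8.png')"
```

```text
time_s: 11.48
ee_pos: [0.5829, -0.0754, 0.2627]
orientation: [2.223, 2.217, 0.003]
ft_force: [-0.6, 0.2, -0.6]
gripper_width: 0.0001
t 11.475 [ 0.5829 -0.0754  0.2627] [-0.59  0.23 -0.56]
2152
min [ 0.5669 -0.09    0.1142] max [ 0.5974 -0.0598  0.1185] mid [ 0.5821 -0.0749  0.1163] medz 0.1166
```

```bash
python3 - <<'E'
from h import *
d=np.load('topd.npy')
best=[]
for v in range(150,260):
  for u in range(100,235):
    if d[v,u]>0:
        w=px2w('top',u,v,d=d[v,u])
        if w[2]>.12: best.append(w)
b=np.array(best); 
m=(b[:,0]<.62)&(b[:,1]>.29); print(b[m].min(0),b[m].max(0)) if m.any() else 0
m=(b[:,0]>=.62); print(b[m].min(0),b[m].max(0))
E
python3 -m pendant '[[-0.2,2,1,0,0,0],[-0.5,6,2,0,0,0],[-0.8,11,2,0,0,0],[-1.1,16,2,0,0,0],[-1.4,21,2,0,0,0],[-1.7,26,2,0,0,0],[-2,30,2,0,0,0],[-2.1,32,2,0,0,0],[-2.1,33,2,0,0,0],[-2.1,33,2,0,0,0],[-2.1,33,2,0,0,0]]'
python3 -c "
from wr import *
wrist('green','w9.png')"
```

```text
time_s: 12.9
ee_pos: [0.5619, 0.2528, 0.2813]
orientation: [2.227, 2.215, -0.001]
ft_force: [0.3, 0.3, 0.7]
gripper_width: 0.0002
t 12.9 [0.5619 0.2528 0.2813] [0.27 0.34 0.68]
1996
min [0.5459 0.2405 0.1244] max [0.5765 0.2701 0.1286] mid [0.5612 0.2553 0.1265] medz 0.1264Traceback (most recent call last):
  File "<stdin>", line 7, in <module>
  File "h.py", line 4, in px2w
    c=calibration(cam); x=(u-c['cx'])/c['fx']; y=(v-c['cy'])/c['fy']
ValueError: time passes only in moves, steps and waits
```

```bash
sed -i 's/^def px2w/import functools\ncalibration=functools.lru_cache(None)(calibration)\ndef px2w/' h.py
python3 - <<'E'
from h import *
d=np.load('topd.npy')
b=np.array([px2w('top',u,v,d=d[v,u]) for v in range(150,260) for u in range(100,235) if d[v,u]>0])
b=b[b[:,2]>.12]
m=(b[:,0]<.62)&(b[:,1]>.29); print(b[m].min(0),b[m].max(0))
m=(b[:,0]>=.62); print(b[m].min(0),b[m].max(0))
E
```

```text
[0.57512309 0.40452204 0.12034841] [0.61695142 0.44407535 0.13017314]
[0.66567756 0.22623857 0.12006175] [0.72765196 0.46969702 0.1400701 ]
```

View pics/w9.png

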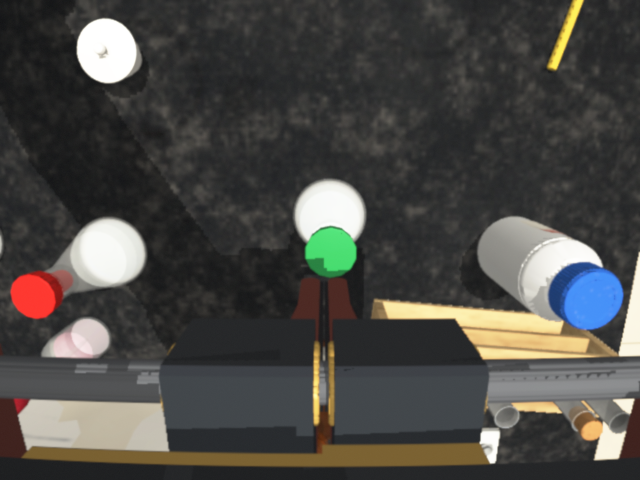

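Green, at (330,252) in the wrist view, is nearly centred, and nothing taller than 0.14 m stands near the gripper body. I'll go down with +2 mm in y.

```bash
python3 -m pendant '[[0,0.2,-2,0,0,0],[0,0.2,-4,0,0,0],[0,0.2,-5.5,0,0,0],[0,0.2,-6.4,0,0,0],[0,0.2,-6.9,0,0,0],[0,0.2,-7.2,0,0,0],[0,0.2,-7.4,0,0,0],[0,0.2,-7.55,0,0,0],[0,0.2,-7.7,0,0,0],[0,0.2,-7.85,0,0,0],[0,0.2,-8,0,0,0],[0,0.2,-8,0,0,0]]'; python3 -c "
from wr import *
wrist('green','w10.png')"
```

```text
time_s: 14.45
ee_pos: [0.5614, 0.2567, 0.2012]
orientation: [2.224, 2.218, 0.0]
ft_force: [1.0, 0.3, 2.7]
gripper_width: 0.0007
t 14.45 [0.5614 0.2567 0.2012] [1.02 0.3  2.69]
1157
min [0.5457 0.2405 0.1178] max [0.5747 0.2703 0.122 ] mid [0.5602 0.2554 0.1199] medz 0.1202
```

```bash
python3 -m pendant '[[0,0,-0.1,0,0,0],[0,0,-0.2,0,0,0],[0,0,-0.3,0,0,0],[0,0,-0.35,0,0,0],[0,0,-0.35,0,0,0]]'; python3 -m pendant '[[0,0,-0.05,0,0,0],[0,0,-0.1,0,0,0],[0,0,-0.1,0,0,0]]'
```

```text
time_s: 15.12
ee_pos: [0.5613, 0.2567, 0.1977]
orientation: [-2.224, -2.218, 0.0]
ft_force: [0.9, 0.6, 1.8]
gripper_width: 0.0005
time_s: 15.5
ee_pos: [0.5616, 0.2568, 0.1973]
orientation: [2.224, 2.218, 0.001]
ft_force: [-0.3, -0.5, 5.5]
gripper_width: 0.0006
```

```bash
python3 -m pendant '[[0,0,-0.05,0,0,0],[0,0,-0.06,0,0,0],[0,0,-0.06,0,0,0]]'; python3 -m pendant '[[0,0,0.3,0,0,0],[0,0,1,0,0,0],[0,0,2.5,0,0,0],[0,0,5,0,0,0],[0,0,8,0,0,0],[0,0,8,0,0,0]]'
python3 -c "
from wr import *
wrist('green','w11.png')"
python3 -m pendant '[[-2,2,0,0,0,0],[-5,6,0,0,0,0],[-8,10,0,0,0,0],[-11,14,0,0,0,0],[-14,18,0,0,0,0],[-16,20,0,0,0,0],[-16,20,0,0,0,0],[-16,20,0,0,0,0]]'
python3 - <<'E'
from col import *
tops()
for n in ['top','scene']:
    p,_=read_camera(n); cv2.imwrite(f'pics/{n}9.png',p[:,:,::-1])
E
```

```text
time_s: 15.88
ee_pos: [0.5618, 0.2569, 0.1973]
orientation: [2.224, 2.218, 0.003]
ft_force: [-0.7, -0.1, 9.8]
gripper_width: 0.0005
time_s: 16.62
ee_pos: [0.5624, 0.257, 0.2794]
orientation: [2.224, 2.217, 0.008]
ft_force: [-0.0, -0.1, -1.1]
gripper_width: 0.0005
t 16.625 [0.5624 0.257  0.2794] [-0.04 -0.11 -1.13]
1893
min [0.5458 0.2407 0.1145] max [0.5767 0.2705 0.1187] mid [0.5613 0.2556 0.1166] medz 0.1166
time_s: 17.68
ee_pos: [0.4021, 0.4555, 0.2755]
orientation: [2.225, 2.217, -0.002]
ft_force: [0.1, -0.3, 0.1]
gripper_width: 0.0004
top red 136 122 mid [0.5942 0.0641 0.1196] mean [0.5945 0.0641 0.1182] ext [0.026 0.026 0.008] medz 0.118
top yellow 137 124 mid [ 0.5833 -0.0715  0.1183] mean [ 0.5831 -0.072   0.1178] ext [0.026 0.026 0.006] medz 0.1177
top green 138 131 mid [0.5622 0.2586 0.1181] mean [0.5622 0.2588 0.1176] ext [0.026 0.027 0.006] medz 0.1176
top blue 151 141 mid [ 0.5641 -0.2598  0.1273] mean [ 0.5646 -0.259   0.1258] ext [0.028 0.029 0.008] medz 0.1256
scene red 129 81 mid [0.5912 0.0614 0.1162] mean [0.5908 0.0612 0.1165] ext [0.03  0.028 0.006] medz 0.1166
scene yellow 149 107 mid [ 0.5807 -0.073   0.1162] mean [ 0.5798 -0.0746  0.1166] ext [0.029 0.033 0.005] medz 0.1165
scene green 77 53 mid [0.5607 0.256  0.1159] mean [0.5599 0.2544 0.1158] ext [0.026 0.03  0.004] medz 0.1157
scene blue 232 165 mid [ 0.5629 -0.261   0.1252] mean [ 0.5627 -0.2622  0.1247] ext [0.03  0.031 0.007] medz 0.1249
```

View pics/scene9.png

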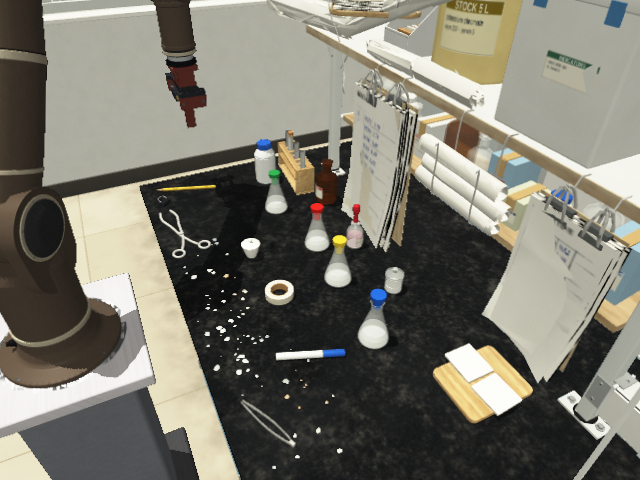

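View pics/top9.png

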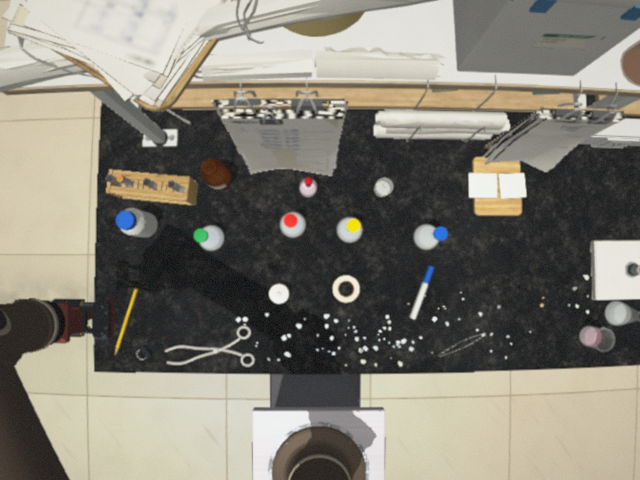

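The red, yellow and green tops have dropped to home height. Blue is still proud, every item looks unmoved, and the arm is clear.

```bash
python3 -c "
from bench import *
print(finish_job())"
```

```text
the job is handed in; nothing more can be done
None
```

I pressed the red, yellow and green stoppers home in that order with closed fingertips, lifting clear after each. The job was handed in about 18 s into the 53 s limit.

- **Stoppers:** each one stopped moving with force readings peaking at 10–11 N. Afterwards the wrist camera read all three tops at 0.1166 m, against 0.117 m for home. The top and scene cameras gave 0.116–0.118 m.
- **Blue stopper:** I did not touch it. Its top still reads about 0.125 m, the same as at the start.
- **Everything else:** the stopper centres stayed within about 3 mm, which is about the measuring error. The before and after pictures show nothing else moved, though I checked the other items by eye only.
- **Disagreements:** the top and scene cameras differed by up to about 6 mm sideways on green, so I centred on each stopper with the wrist camera. One side check of the surroundings by green ended in an error just before the arm moved there. I reran it and it showed clear before I lowered the gripper.

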